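# Shut the purge-gas valve in its covered box

## Robot

A 6-joint arm with a two-finger parallel gripper is mounted at the origin on the work surface. World frame = base frame: x ahead of the robot, y to its left, z up, the work surface at z = 0. Lengths are in m, angles in rad, forces in N, time in s.
With the tool pointing down it reaches from about 0.275 to 0.825 m from the base axis. Payload 5.2 kg.
Tool frame: the origin (TCP) lies on the centre line of the jaws, within the pads' length; the fingertips stand 11 mm ahead of it and the grasp point (between the pads) lies 8 mm behind it; x points along the fingers, z is the direction in which the jaws open and shut, and the axes are right-handed (so a half turn about x gives the same grasp; the last joint's range is limited). The gripper opens to 93 mm and grips with 3 to 60 N. Pads are 15 mm wide; open, the fingers measure 128 mm over their backs; the gripper's body (75 mm by 188 mm) begins 65 mm behind the grasp point.
Start: joints at [0.923, 0.259, 1.535, -0, 1.348, -0.203], TCP at [0.237, 0.496, 0.23] pointing down, gripper open.
Joint ranges: [-3.14, 3.14], [-0.91, 2.08], [0.19, 2.58], [-1.22, 4.36], [0.22, 2.71], [-3.12, 3.12]. Speed limits (rad/s): [2.57, 2.57, 3.14, 3.14, 3.14, 3.14].

## Interface

Orientations are given as a rotation vector (axis times angle).
In Python, from workcell import env, let_go, grasp, planner, sense, optics gives the robot as it stands. Calls block until the motion is done:
- env.move_to(position, orientation): joint-space move of the TCP to a pose.
- env.line_to(position, orientation=None, velocity=0.15): straight line of the TCP; orientation=None keeps the orientation; velocity is the mean speed in m/s.
- env.move_j(angles): joint-space move.
- let_go() and grasp(squeeze=None): open the fingers fully, or close them until they stop; squeeze is the grip in N (None keeps the last).
- env.dwell(seconds).
- planner.inverse_kinematics(position, orientation): joint angles nearest the present ones, or None.
- sense(): the state.
- optics.read_camera(name): name is "scene" or "top" or "wrist"; returns (picture, depth): 384x512x3 uint8, blue, green, red; 384x512 float32, m along the optical axis (not along the pixel's ray), 0 where there is no reading.
- optics.calibration(name): a dict with "fx", "fy", "cx", "cy" (pixels), "D" ([k1, k2, p1, p2, k3] as OpenCV has them; the pictures are not rectified), "R" (3x3) and "t" (3): a world point X has camera coordinates R X + t. Camera axes: x right, y down, z forward; pixel columns grow to the right and rows downward; lengths in m; the calibration is good to about 2 mm. A picture is of the moment at which its call begins: read the wrist's pose just before it. calibration takes no time and is no camera call; for the wrist camera it gives the pose at the moment of the call.
A pose or a line that the arm cannot do raises env.PlanningError and nothing moves.
- env.job_done(): hands the job in, once; it reports no verdict.
The state is a dict: "t": time; "joint_pos": joint angles; "qd": joint speeds; "joint_torque": joint torques, N m; "tcp_pos": TCP position; "tool_rot": TCP orientation; "wrist_force": force on the tool from outside, world axes, zero at the start; "moment": the same for the moment, N m; "gripper_width": finger opening in m.
Only numpy, scipy, OpenCV 4.12 (cv2) and the standard library are available. Lean on these libraries where they do the work, as an engineer would, in place of code of your own. Each camera call takes 0.05 s, during which the arm holds its last target. There are 200 camera calls.

## Task

Shut off the purge gas in the grey gas box: swing its sprung cover right up, ease it back until its stay bar takes it (do not let it drop) and leave it standing propped, then turn the valve knob inside clockwise until you feel it come firmly against its seat, and leave it seated. Snug is enough: the seat is soft and is ruined by forcing it. Leave the loose things standing in and around the box, and the hammer, where they are.

Things in the scene. Friction and masses are not known exactly. Their poses are not given: they have to be found in the camera images.
- gasbox: Grey sheet-steel box bolted to the bench, open on top under its cover: 232 x 172 mm, walls 62 mm high, 6 mm thick. Origin: centre of its underside; x runs along the hinge, y points from the cover's free edge to the hinge side, z up. Inside: the knob at (-30, -35) mm, a round gauge 48 mm across, 36 mm high at (52, -22), the stay's ledge along the +x end wall (x 88 to 110, up to 46 mm high).
- cover_hinge (a point): Middle of the cover's hinge axis, which runs along gasbox x: at (0, 80, 64) mm in the gasbox frame. Fixed to the box.
- cover (a joint): Angle of the cover in rad: 0 shut (level), 1.57 upright, 1.66 fully open (at its stop). A 4 mm aluminium plate 236 x 172 mm, about 0.35 kg. Besides its weight a spring pushes it shut at every angle (0.1 Nm shut, 0.2 Nm upright): let go it slaps shut unless it stands on its stay, which holds it at about 1.42 rad.
- stay: Stay of the cover: loose steel bar 76 mm long, hanging under the cover by the box's +x end wall (origin: its pivot on the cover). It works by itself: once the cover is past about 1.55 rad its foot has dropped behind a tooth on the ledge; let the cover back and the stay takes it at about 1.42 rad (felt: it goes no further down). Let go more than a degree or two above that, the cover drops onto it.
- cover_pull (a point): Centre of the cover's finger pull: aluminium disc 20 mm across, 14 mm thick, axis parallel to the hinge, on a 10 mm wide neck. Shut: 66 mm above the bench, 31 mm past the cover's free edge, free all round. At cover angle a it is 200 cos a - 2 sin a mm from the hinge axis to gasbox -y and 200 sin a + 2 cos a mm above it. Pinched on its flat faces it turns between the fingers as the cover swings.
- knob: Round ribbed black knob of the needle valve, 37 mm across, 22 mm high (32 to 54 mm above the bench), on an upright spindle in the gas box. Origin on the axis, 30 mm above the bench; z up, turns about z. Clockwise from above closes it. Steady drag 0.05 Nm; it stays where it is left. Between 0.45 and 1.15 rad clockwise of its start it meets a soft seat; where shows nowhere and must be felt.
- knob_grip (a point): On the knob's axis half-way up its grip, 43 mm above the bench. On the seat the torque on the knob rises by some 0.2 Nm per 0.1 rad; properly seated is 0.13 to 0.36 Nm in all (drag included), best about 0.22; 0.4 ruins the seat. Let go, it stays seated. Walls, gauge and ledge are 45 mm or more from the axis; the propped cover's upper edge is 90 mm away on the hinge side.
- nozzle: Bystander: brass nozzle 18 mm across, 30 mm high, standing loose on the floor of the gas box near its hinge side. Origin under its centre.
- tool_pin: Bystander: stepped steel pin 26 mm across, 84 mm high, standing by the free-edge side of the box. Origin under its centre.
- bar_offcut: Bystander: round steel bar 22 mm across, 150 mm long, lying behind the box's hinge side. Origin on its underside, mid-length.
- hammer: Bystander: hammer 290 mm long lying on the bench.

How it is judged:
On the way, in this order (a step that is already met when the one before it is completed fails the run):
1. the cover stands on its stay at 1.37 to 1.49 rad, at rest and let go (hand at least 50 mm from the pull) (value of joint cover between 1.37 and 1.49 rad and velocity of joint cover between -0.1 and 0.1 rad/s and distance between the grasp point and cover_pull above 0.05 m), for 0.3 s.
2. with the cover propped, the valve is turned firmly onto its seat (seat force inside the box 5 to 28 N at 13 mm radius) (value of joint cover between 1.37 and 1.49 rad and contact force between knob and gasbox above 5 N), for 0.2 s.
At the end, for the whole second after the job is handed in: The cover stands propped on its stay (1.37 to 1.49 rad) and the valve is still seated (its seat bears on it with more than 0.8 N) (value of joint cover between 1.37 and 1.49 rad and contact force between knob and gasbox above 0.8 N); the robot touches nothing.
It fails at once if the valve is forced: more than 28 N on its seat (about 0.4 Nm on the knob) (contact force between knob and gasbox above 28 N).
It fails at once if the cover is let drop or slap shut: falling faster than 2 rad/s (velocity of joint cover below -2 rad/s).
It fails at once if the nozzle, the pin, the bar offcut or the hammer is shifted more than 25 mm (distance of any of nozzle, tool_pin, bar_offcut, hammer from where it was at the start of the episode above 0.025 m).
It also fails if it takes over 72 s, if anything falls off the work surface, if the arm or the gripper's body presses on something with over 40 N, if the wrist force passes 120 N, or if a joint passes its speed limit or range.

## Working session

There is one attempt and no reset: what is moved stays moved. The work goes in short steps, each a Python script; the robot and the scene stay as the last script left them, time stands still between calls to the robot, and variables do not carry over. Pictures are saved under pics/ and viewed, about 8 in all and at most 12, crops included, and the job is handed in when it is done.

```bash
ls; mkdir -p pics; python3 - <<'E'
from workcell import env, let_go, grasp, planner, sense, optics
import cv2,numpy as np
s=sense(); print({k:np.round(v,3) for k,v in s.items()})
for n in("scene","top"):
    p,d=optics.read_camera(n); cv2.imwrite(f"pics/{n}0.png",p); np.savez(f"pics/{n}0.npz",p=p,d=d)
    c=optics.calibration(n); print(n,c)
E
```

```text
pics
{'t': np.float64(0.0), 'joint_pos': array([ 0.923,  0.259,  1.536,  0.   ,  1.348, -0.203]), 'qd': array([-0.001, -0.001,  0.001, -0.   , -0.   , -0.   ]), 'joint_torque': array([-2.000e-03, -4.373e+01, -2.840e+01,  7.100e-02,  4.200e-02,
       -0.000e+00]), 'tcp_pos': array([0.236, 0.496, 0.229]), 'tool_rot': array([-0.876,  1.389,  0.875]), 'wrist_force': array([-0.026, -0.162, -0.432]), 'moment': array([ 0.02 ,  0.076, -0.   ]), 'gripper_width': np.float64(0.093)}
scene {'fx': 346.4299585481494, 'fy': 346.4299585481494, 'cx': 257.6621632564356, 'cy': 188.80390604589056, 'D': array([0.02559798, 0.        , 0.        , 0.        , 0.        ]), 'R': array([[-6.52546146e-01,  7.57748824e-01, -4.97865626e-04],
       [ 4.54658632e-01,  3.91009940e-01, -8.00247934e-01],
       [-6.06192260e-01, -5.22425064e-01, -5.99669073e-01]]), 't': array([ 0.45478332, -0.21896207,  1.3562042 ])}
top {'fx': 354.9023505679661, 'fy': 354.9023505679661, 'cx': 253.71931071156854, 'cy': 188.8577823792189, 'D': array([-0.11007132,  0.        ,  0.        ,  0.        ,  0.        ]), 'R': array([[-0.00213098, -0.99980977, -0.01938759],
       [-0.99540057,  0.00397767, -0.09571777],
       [ 0.09577668,  0.01909445, -0.99521969]]), 't': array([-0.04309089,  0.60679658,  0.96853416])}
```

View pics/top0.png

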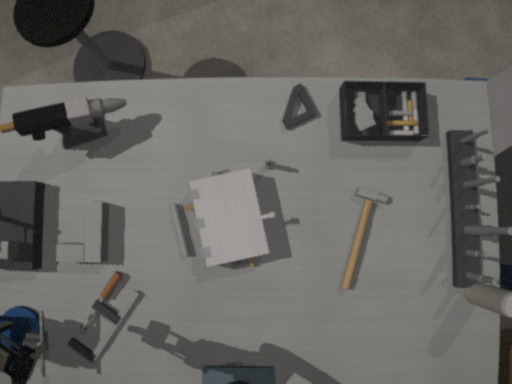

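View pics/scene0.png

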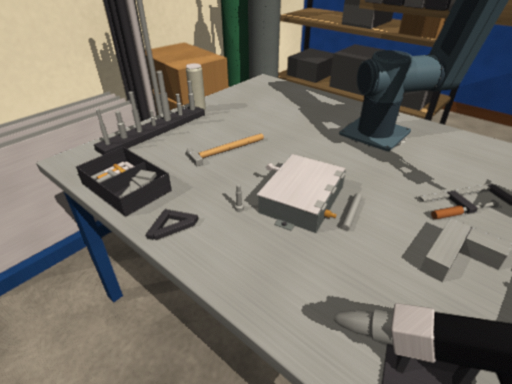

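The top view shows the cover with corners at about (190,182), (252,170), (268,248) and (208,266), and the pull at about (268,215). The pin is at (270,163), the offcut at (180,230) and the hammer at (360,240). The hinge is on the image-left side (+y), so the gasbox frame is yawed by about +11°. The scene view agrees. Next I'll measure the cover plane and the pull.

```bash
cat > h.py <<'E'
from workcell import env, let_go, grasp, planner, sense, optics
import cv2,numpy as np
from scipy.spatial.transform import Rotation as Ro
def cloud(d,c):
    v,u=np.nonzero(d>0); K=np.array([[c['fx'],0,c['cx']],[0,c['fy'],c['cy']],[0,0,1]])
    n=cv2.undistortPoints(np.stack([u,v],1).astype(float)[:,None],K,c['D'])[:,0]
    X=np.c_[n,np.ones(len(n))]*d[v,u][:,None]
    return (X-c['t'])@c['R'],u,v
def ray(uv,c,z):
    K=np.array([[c['fx'],0,c['cx']],[0,c['fy'],c['cy']],[0,0,1]])
    n=cv2.undistortPoints(np.array(uv,float).reshape(-1,1,2),K,c['D'])[:,0]
    D=np.c_[n,np.ones(len(n))]@c['R']; o=-c['R'].T@c['t']
    return o+D*((z-o[2])/D[:,2])[:,None]
def down(psi):  # tool x down, jaw axis z at yaw psi
    z=np.array([np.cos(psi),np.sin(psi),0]); x=np.array([0,0,-1.]); y=np.cross(z,x)
    return Ro.from_matrix(np.c_[x,y,z]).as_rotvec()
E
python3 - <<'E'
from h import *
for n in("top","scene"):
    f=np.load(f"pics/{n}0.npz"); c=optics.calibration(n); P,u,v=cloud(f['d'],c)
    m=(np.abs(P[:,0]-.43)<.22)&(np.abs(P[:,1])<.22)
    print(n,"bench z",np.median(P[m&(P[:,2]<.02),2]))
    im=np.zeros(f['d'].shape,np.uint8); k=m&(P[:,2]>.045)&(P[:,2]<.085); im[v[k],u[k]]=255
    N,lab,st,ce=cv2.connectedComponentsWithStats(im); i=1+np.argmax(st[1:,4])
    q=k&(lab[v,u]==i); r=cv2.minAreaRect(P[q&(P[:,2]>.058),:2].astype(np.float32)); print(np.median(P[q,2]),r,cv2.boxPoints(r))
    if n=="top": big=cv2.morphologyEx((lab==i).astype(np.uint8),cv2.MORPH_OPEN,np.ones((25,25))); bx=cv2.minAreaRect(P[q&(big[v,u]>0),:2].astype(np.float32)); print("plate",bx)
    # off-plate bits
    cxy=np.array(bx[0]); a=np.deg2rad(bx[2]); ex=np.array([np.cos(a),np.sin(a)]); ey=np.array([-np.sin(a),np.cos(a)])
    L=np.c_[(P[:,:2]-cxy)@ex,(P[:,:2]-cxy)@ey]
    o=m&(P[:,2]>.045)&(P[:,2]<.1)&((np.abs(L[:,0])>bx[1][0]/2+.012)|(np.abs(L[:,1])>bx[1][1]/2+.012))
    im[:]=0; im[v[o],u[o]]=255; N,lab,st,ce=cv2.connectedComponentsWithStats(im)
    for j in range(1,N):
        w=o&(lab[v,u]==j)
        if w.sum()>4: print(st[j],P[w].mean(0).round(4),P[w].min(0).round(3),P[w].max(0).round(3))
p=cv2.imread("pics/top0.png")[140:290,150:310]; cv2.imwrite("pics/crop0.png",cv2.resize(p,None,fx=4,fy=4,interpolation=cv2.INTER_CUBIC))
E
```

```text
top bench z -0.0015179776235279179
0.0665934600266577 ((0.5329922437667847, 0.008134856820106506), (0.23826929926872253, 0.22112230956554413), 12.863515853881836) [[ 0.39223334  0.0893984 ]
 [ 0.44146165 -0.12617444]
 [ 0.6737511  -0.07312869]
 [ 0.6245228   0.14244415]]
plate ((0.4917416572570801, 0.014107316732406616), (0.10406837612390518, 0.21234486997127533), 47.61556625366211)
[ 188  172   68   61 1960] [0.5911 0.0607 0.0666] [ 0.487 -0.049  0.057] [0.65  0.135 0.072]
[238 231  31  29 370] [ 0.4457 -0.0532  0.0663] [ 0.415 -0.083  0.061] [ 0.49  -0.003  0.071]
scene bench z 0.0014445065754898185
0.06911533937491336 ((0.5315172672271729, 0.007769010961055756), (0.23975346982479095, 0.21796230971813202), 12.622580528259277) [[ 0.39072245  0.08791976]
 [ 0.43835324 -0.12477455]
 [ 0.6723121  -0.07238174]
 [ 0.6246813   0.14031258]]
[285 154  32  10 155] [ 0.4455 -0.0525  0.0692] [ 0.413 -0.084  0.065] [ 0.487 -0.005  0.072]
[ 259  181   77   39 1612] [0.5988 0.0664 0.0664] [ 0.488 -0.049  0.045] [0.65  0.134 0.074]
```

View pics/crop0.png

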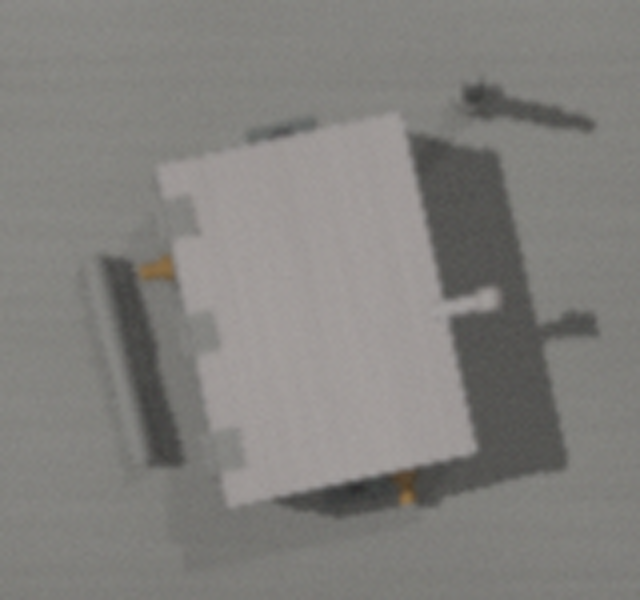

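The crop confirms the pull at crop (487,299), which is full-frame (271.8,214.8). The plate yaw is about 12.7° in both views. Next I'll go above the pull and take one close look.

```bash
python3 - <<'E'
from h import *
c=optics.calibration("top"); p=ray([[271.75,214.75]],c,.066)[0]; print("pull top ray",p)
a=np.deg2rad(12.74)
for psi in (a,a-np.pi): 
    q=planner.inverse_kinematics([p[0],p[1],.2],down(psi)); print(psi,q)
psi=min((a,a-np.pi),key=lambda s:np.abs(planner.inverse_kinematics([p[0],p[1],.2],down(s))-sense()['joint_pos']).max())
env.move_to([p[0]-.0,p[1],.2],down(psi)); 
s=sense(); print(psi,s['t'],s['tcp_pos'],s['joint_pos'])
c=optics.calibration("wrist"); im,d=optics.read_camera("wrist"); cv2.imwrite("pics/w1.png",im); np.savez("pics/w1.npz",d=d,**c)
print(-c['R'].T@c['t'])
E
```

```text
pull top ray [ 0.53303471 -0.09393794  0.066     ]
0.2223549467040776 [-3.80610312e-01  2.64825205e-01  1.60145143e+00 -4.44089210e-16
  1.27531602e+00 -6.02965259e-01]
-2.9192377068857156 [-0.38061031  0.26482521  1.60145143  0.          1.27531602  2.53862739]
0.2223549467040776 2.4583 [ 0.53314699 -0.09304585  0.20009771] [-3.79149709e-01  2.64574192e-01  1.60154189e+00  2.83058254e-04
  1.27537627e+00 -6.02928318e-01]
[ 0.51808248 -0.02779213  0.3550521 ]
```

View pics/w1.png

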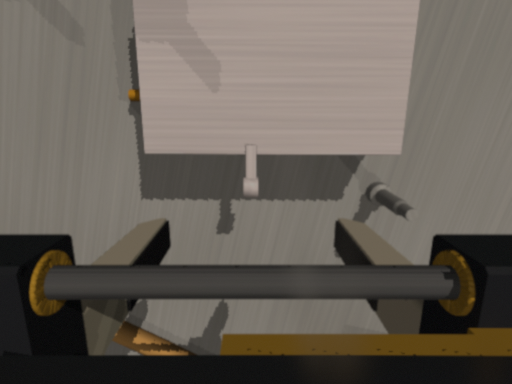

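The wrist view shows the plate's free edge from (145,154) to (403,154), and the pull disc at about (251,187). So the pull sits about 21 mm off the plate's middle, and the pin is at (375,190), well clear. The plate is square to the gripper, so the yaw is right. I'll measure the disc from this view, then pinch it and lift.

```bash
python3 - <<'E'
from h import *
f=np.load("pics/w1.npz"); c={k:f[k] for k in f}; P,u,v=cloud(f['d'],c)
a=np.deg2rad(12.74); ex=np.array([np.cos(a),np.sin(a)]); ey=np.array([-np.sin(a),np.cos(a)])
m=(u>235)&(u<268)&(v>160)&(v<202)&(P[:,2]>.05); Q=P[m]; l=np.c_[Q[:,:2]@ex,Q[:,:2]@ey]
print("pull bits z",np.percentile(Q[:,2],[5,50,95]),"ey range",np.percentile(l[:,1],[1,99]))
d=l[:,1]<np.percentile(l[:,1],1)+.016; print("disc ex",np.percentile(l[d,0],[2,98]),"z",np.percentile(Q[d,2],[50,98]))
e=(np.percentile(l[d,0],2)+np.percentile(l[d,0],98))/2; print("disc centre xy",e*ex+(np.percentile(l[:,1],1)+.010)*ey)
pl=(P[:,2]>.058)&(P[:,2]<.08)&(v<150)&(u>125)&(u<425); L=np.c_[P[pl][:,:2]@ex,P[pl][:,:2]@ey]
print("plate ex",np.percentile(L[:,0],[.5,99.5]),"free edge ey",np.percentile(L[:,1],.2),"z",np.median(P[pl,2]))
r=cv2.minAreaRect(P[pl][:,:2].astype(np.float32)); print(r)
t=np.load("pics/top0.npz"); P,u,v=cloud(t['d'],optics.calibration("top"))
k=(np.abs(P[:,0]-.53)<.14)&(np.abs(P[:,1]-.02)<.14)&(P[:,2]>.058)&(P[:,2]<.08)
L=np.c_[P[k][:,:2]@ex,P[k][:,:2]@ey]; print("top plate ex",np.percentile(L[:,0],[.5,99.5]),"ey",np.percentile(L[:,1],[.2,99.8]))
E
```

```text
pull bits z [0.06857372 0.07185773 0.07583875] ey range [-0.21755651 -0.18474479]
disc ex [0.49144057 0.50435549] z [0.07447129 0.07627454]
disc centre xy [ 0.53141205 -0.09264658]
plate ex [0.40227216 0.63525879] free edge ey -0.1739894070508195 z 0.06793485352020119
((0.5308626890182495, 0.004197850823402405), (0.23683981597423553, 0.12241066247224808), 12.731633186340332)
top plate ex [0.40412563 0.63833494] ey [-0.21420092 -0.00152536]
```

```bash
cat >> h.py <<'E'
A=np.deg2rad(12.74); ex=np.array([np.cos(A),np.sin(A),0]); ey=np.array([-np.sin(A),np.cos(A),0]); ez=np.array([0,0,1.])
HX,HY,HZ=.4975,-.0060,.064
def tcp(a): return HX*ex+(HY-.2*np.cos(a)+.002*np.sin(a))*ey+(HZ+.2*np.sin(a)+.002*np.cos(a)-.008)*ez
def F():
    s=sense(); f=s['wrist_force']; return np.array([f@ex,f@ey,f@ez]).round(1)
E
python3 - <<'E'
from h import *
R=down(A)
env.line_to(tcp(0)+[0,0,.06],R); env.line_to(tcp(0),R,velocity=.08)
print("pre",F()); grasp(15); s=sense(); print("grasp",F(),s['gripper_width'],s['t'])
if .010<s['gripper_width']<.018:
    for a in np.arange(.1,.55,.1):
        env.line_to(tcp(a),R,velocity=.06); f=F(); print(round(a,2),f,sense()['gripper_width'].round(4))
        if np.abs(f).max()>30: break
print(sense()['t'])
E
```

```text
pre [-0.   0.7  0.4]
grasp [ 3.9  0.4 -2.7] 0.013883945454537113 5.3083Traceback (most recent call last):
  File "<stdin>", line 7, in <module>
AttributeError: 'float' object has no attribute 'round'
```

```bash
python3 - <<'E'
from h import *
R=down(A); print(F())
for a in np.arange(.2,1.61,.1):
    env.line_to(tcp(a),R,velocity=.07); s=sense(); f=F(); print(round(a,2),f,round(float(s['gripper_width']),4),round(float(s['t']),1))
    if np.abs(f).max()>30: break
E
```

```text
[ 5.7  1.7 -2.5]
0.2 [ 5.6  1.4 -2.6] 0.0139 6.2
0.3 [ 6.1  0.5 -2.7] 0.0139 6.7
0.4 [ 6.5  0.7 -2.7] 0.0137 7.1
0.5 [ 5.6  1.  -2.7] 0.0139 7.5
0.6 [ 6.5  1.4 -3.5] 0.0138 8.0
0.7 [ 7.6  0.9 -3.8] 0.014 8.4
0.8 [ 6.9  0.1 -2.3] 0.0139 8.8
0.9 [ 6.8  0.3 -3.4] 0.0136 9.3
1.0 [ 7.7 -0.4 -4.5] 0.0137 9.7
1.1 [ 8.3  0.6 -4.2] 0.0138 10.1
1.2 [ 7.9 -0.1 -4.7] 0.0137 10.6
1.3 [ 8.1 -1.1 -5.5] 0.0141 11.0
1.4 [ 8.  -0.6 -3.5] 0.0139 11.4
1.5 [ 7.8 -0.6 -4.3] 0.0136 11.9
1.6 [ 8.7 -0.5 -5.1] 0.0135 12.3
```

```bash
python3 - <<'E'
from h import *
R=down(A)
env.line_to(tcp(1.62),R,velocity=.04); env.dwell(.4); print("up",F())
for a in (1.57,1.53): env.line_to(tcp(a),R,velocity=.04)
base=None
for a in np.arange(1.51,1.355,-.01):
    env.line_to(tcp(a),R,velocity=.02); env.dwell(.1); f=np.mean([F() for _ in range(3)],0)
    base=f[1] if base is None else base; print(round(a,2),f.round(1))
    if f[1]-base>3.5: break
print(sense()['t'])
im,_=optics.read_camera("scene"); cv2.imwrite("pics/s1.png",im[100:280,200:420].repeat(3,0).repeat(3,1))
E
```

```text
up [ 8.6 -2.  -3.6]
1.51 [ 7.2 -0.4 -1.7]
1.5 [ 7.5 -0.7 -2.5]
1.49 [ 7.6 -1.4 -2.1]
1.48 [ 6.7 -0.9 -1.9]
1.47 [ 7.2 -0.6 -1.5]
1.46 [ 7.7  0.  -2.5]
1.45 [ 6.9 -0.6 -2.4]
1.44 [ 7.1 -0.9 -2.6]
1.43 [ 6.8 -0.8 -0.8]
1.42 [ 6.3  0.9 -1.2]
1.41 [ 7.1  1.4 -0.5]
1.4 [6.9 2.9 0. ]
1.39 [6.4 2.7 0.7]
1.38 [5.4 6.3 2. ]
18.6917
```

View pics/s1.png

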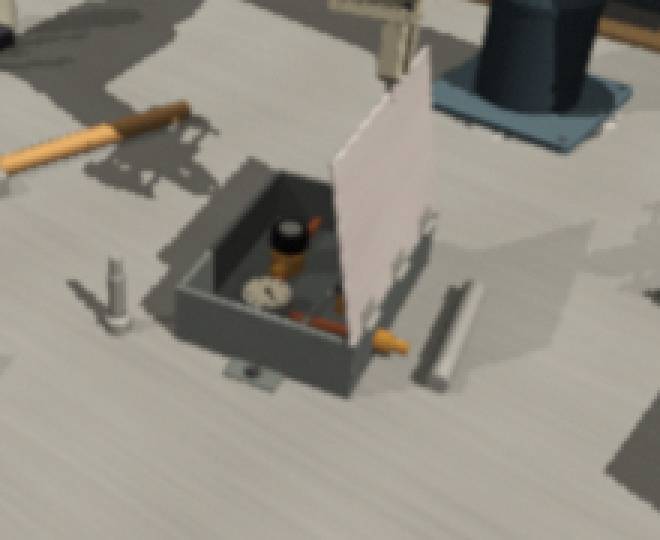

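The scene view shows the cover standing, the pin, offcut and hammer undisturbed, the knob near (290,237) and the gauge near (267,293). Force started building at a commanded 1.425, so the stay has taken the cover. I'll relieve the preload, release, rise, and turn the wrist by π so the camera faces away from the cover, then look at the knob.

```bash
cat >> h.py <<'E'
def B(x,y,z): return (.5195+x)*ex+(-.0855+y)*ey+z*ez
E
python3 - <<'E'
from h import *
R=down(A)
env.line_to(tcp(1.405),R,velocity=.02); env.dwell(.2); print(F())
let_go(); p=sense()['tcp_pos']; env.line_to(tcp(1.405)+[0,0,.09],R,velocity=.12); print("free",F(),p)
q=B(-.03,-.035,.335); env.line_to(q,R,velocity=.25)
R2=down(A-np.pi); env.move_to(q,R2); env.line_to(B(-.03,-.035,.17),R2,velocity=.2)
s=sense(); print(s['t'],s['tcp_pos'],s['joint_pos'].round(2),F())
c=optics.calibration("wrist"); im,d=optics.read_camera("wrist"); cv2.imwrite("pics/w2.png",im); np.savez("pics/w2.npz",d=d,im=im,**c)
im,d=optics.read_camera("scene"); np.savez("pics/s2.npz",d=d,im=im)
P,u,v=cloud(d,optics.calibration("scene")); bx=(P@ex)-.5195; by=(P@ey)+.0855
m=(np.abs(bx)<.1)&(by>.03)&(by<.1)&(P[:,2]>.1)&(P[:,2]<.22); k=np.polyfit(P[m,2],by[m],1); print("cover angle est",np.arctan2(1,-k[0]),m.sum())
E
```

```text
[ 6.9  1.2 -0.1]
free [-0.4  0.2  0. ] [0.49342622 0.07357137 0.25358444]
25.6583 [ 0.50473179 -0.00977582  0.1709049 ] [-0.24  0.23  1.73  0.    1.18  2.68] [ 0.1 -0.6  0.9]
cover angle est 1.4068034870613242 1096
```

View pics/w2.png

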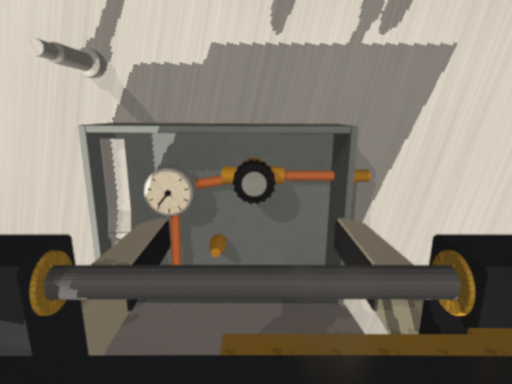

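The cover stands propped at about 1.41 rad by depth. The wrist view shows the knob at about (254,182), the gauge at (168,192) and the nozzle at (217,245). Next I'll compute the knob axis from two views.

```bash
python3 - <<'E'
from h import *
f=np.load("pics/w2.npz"); c={k:f[k] for k in f}; im=f['im']
m=(im.max(2)<60).astype(np.uint8)*255; m[:150]=0;m[215:]=0;m[:,:222]=0;m[:,:225]=0;m[:,285:]=0
m=cv2.morphologyEx(m,cv2.MORPH_CLOSE,np.ones((9,9)))
ct=max(cv2.findContours(m,0,2)[0],key=cv2.contourArea); (x,y),r=cv2.minEnclosingCircle(ct); print("circle",x,y,r)
o=lambda p:(round(float(p@ex)-.5195,4),round(float(p@ey)+.0855,4),round(float(p[2]),4))
for z in(.046,.054): print(z,o(ray([[x,y]],c,z)[0]))
P,u,v=cloud(f['d'],c); k=(np.hypot(u-254,v-182)<17)&(P[:,2]>.045); print("depth top",o(np.median(P[k],0)))
k=(P[:,2]>.035)&(P[:,2]<.06)&(np.hypot(u-254,v-182)<30); bx=P[k]@ex-.5195; by=P[k]@ey+.0855; print("knob extent",np.percentile(bx,[1,99]),np.percentile(by,[1,99]))
for n,p,z in(("gauge",(168,192),.036),("nozzle",(217,240),.03)): print(n,o(ray([p],c,z)[0]))
g=np.load("pics/s2.npz"); P,u,v=cloud(g['d'],optics.calibration("scene")); bx=P@ex-.5195; by=P@ey+.0855
k=(np.hypot(bx+.03,by+.035)<.025)&(P[:,2]>.049)&(P[:,2]<.065); print("scene knob top",k.sum(),P[k,2].max(),np.percentile(bx[k],[2,98]),np.percentile(by[k],[2,98]))
E
```

```text
circle 253.5 181.5 22.1473331451416
0.046 (-0.0306, -0.0394, 0.046)
0.054 (-0.0306, -0.0412, 0.054)
depth top (-0.0311, -0.0408, 0.0543)
knob extent [-0.0481477  -0.01271682] [-0.05858001 -0.02239871]
gauge (0.051, -0.0269, 0.036)
nozzle (0.0063, 0.0249, 0.03)
scene knob top 92 0.05838078943212388 [-0.04413357 -0.01033175] [-0.05726964 -0.02281599]
```

```bash
cat >> h.py <<'E'
KN=(-.030,-.0400)
def M(n=5):
    o=[]
    for _ in range(n): o.append(sense()['moment'][2]); env.dwell(.02)
    return float(np.mean(o)),float(np.std(o))
E
python3 - <<'E'
from h import *
R=down(A-np.pi+.42)
env.move_to(B(*KN,.12),R); m0=M(8); print("free M",m0)
env.line_to(B(*KN,.050),R,velocity=.08); print("down",F(),M())
grasp(25); s=sense(); print("grasp",F(),M(),s['gripper_width'],s['t'])
for i in range(4):
    q=np.array(sense()['joint_pos']) if i==0 else q
    q[5]+=.04; t=sense()['t']; env.move_j(q); print(i,q[5].round(3),round(sense()['joint_pos'][5],3),F(),M(),round(sense()['t']-t,2))
np.save("q.npy",q)
E
```

```text
free M (-0.0015817711827895119, 0.03164443941210568)
down [0.  0.  0.1] (0.006672532598958292, 0.028230140544088143)
grasp [-3.8 -2.7  2.1] (0.04750181643202617, 0.016821931190728195) 0.03636599400816415 28.4167
0 2.29 2.289 [-3.2 -1.8  1.5] (-0.04814640689885438, 0.02344238607131863) 0.33
1 2.33 2.328 [-3.7 -2.6  2.4] (-0.04458719829355588, 0.05795593919619162) 0.33
2 2.37 2.368 [-2.1 -2.5  1.2] (-0.022205505403749246, 0.03603587774449712) 0.33
3 2.41 2.408 [-3.7 -2.2  2.9] (-0.044499907014453235, 0.012081421687205648) 0.33
```

```bash
python3 - <<'E'
from h import *
q=np.load("q.npy")
psi=lambda:(lambda z:np.arctan2(z[1],z[0]))(Ro.from_rotvec(sense()['tool_rot']).as_matrix()[:,2])
print("psi",psi(),"expected start",A-np.pi+.42, M(15), sense()['joint_torque'][5],sense()['t'])
q[5]+=.04; env.move_j(q); print(psi(),M(10),sense()['joint_torque'][5],F()); np.save("q.npy",q)
E
```

```text
psi -2.657660356459875 expected start -2.4992377068857157 (0.0060082025308030125, 0.029605921869928657) 0.009498728031758219 30.0833
-2.6980224945914264 (-0.036524813221571265, 0.031896929676575654) -0.014438372163567692 [-3.8 -2.7  3.2]
```

```bash
cat > turn.py <<'E'
from h import *
def turn(q,qend,fine_from,stop=.10):
    while q[5]<qend:
        q[5]+=.05 if q[5]<fine_from-.05 else .025
        env.move_j(q); m,sd=M(8); s=sense(); print(round(q[5],3),round(s['joint_pos'][5]-q[5],4),"M %.3f"%m,"tq %.3f"%s['joint_torque'][5],F(),round(float(s['t']),1))
        np.save("q.npy",q)
        if abs(m)>stop: return True
    return False
E
python3 - <<'E'
from turn import *
q=np.load("q.npy"); print(turn(q,2.25+.78,2.25+.42))
E
```

```text
2.5 -0.0012 M -0.016 tq -0.016 [-3.6 -3.   3.6] 30.9
2.55 -0.0007 M -0.058 tq -0.047 [-5.5 -3.   2.5] 31.3
2.6 -0.0008 M -0.047 tq -0.047 [-4.8 -3.7  3.3] 31.6
2.65 -0.0007 M -0.039 tq -0.047 [-4.7 -2.7  3.1] 32.0
2.675 -0.0007 M -0.048 tq -0.048 [-4.2 -2.2  3. ] 32.4
2.7 -0.0007 M -0.047 tq -0.048 [-3.7 -2.6  2.1] 32.8
2.725 -0.0007 M -0.041 tq -0.048 [-4.4 -3.3  3.8] 33.2
2.75 -0.0008 M -0.050 tq -0.048 [-4.2 -3.5  3.3] 33.6
2.775 -0.0007 M -0.041 tq -0.048 [-4.6 -2.6  3.1] 34.0
2.8 -0.0007 M -0.061 tq -0.048 [-3.9 -3.6  2.8] 34.3
2.825 -0.0008 M -0.067 tq -0.048 [-4.9 -2.9  3.5] 34.7
2.85 -0.0007 M -0.040 tq -0.048 [-4.3 -2.3  3.2] 35.1
2.875 -0.0008 M -0.042 tq -0.048 [-3.9 -3.3  3.2] 35.5
2.9 -0.0007 M -0.035 tq -0.048 [-4.9 -3.   3.1] 35.9
2.925 -0.0007 M -0.049 tq -0.048 [-3.9 -3.3  3.8] 36.2
2.95 -0.0007 M -0.055 tq -0.048 [-4.2 -2.1  2.9] 36.6
2.975 -0.0007 M -0.047 tq -0.048 [-4.2 -3.4  3.2] 37.0
3.0 -0.0007 M -0.030 tq -0.048 [-4.3 -3.3  3.5] 37.4
3.025 -0.0008 M -0.053 tq -0.048 [-4.  -2.4  4. ] 37.8
3.05 -0.0007 M -0.055 tq -0.048 [-4.6 -3.3  3. ] 38.2
False
```

The drag reads a clean 0.048 Nm on joint 6. About 0.80 rad has been turned with no seat yet, so I'll regrasp and go on.

```bash
python3 - <<'E'
from turn import *
let_go(); R=down(A-np.pi-.38); env.line_to(B(*KN,.085),None,velocity=.12)
R=down(A-np.pi+.35); env.move_to(B(*KN,.085),R); env.line_to(B(*KN,.050),R,velocity=.08)
print(F()); grasp(25); s=sense(); q=np.array(s['joint_pos']); print(s['gripper_width'],s['t'],q[5],F())
# stop on the clean joint-6 torque; 0.8 rad turned already
q0=q[5]
while q[5]<q0+.5:
    q[5]+=.025; env.move_j(q); env.dwell(.1); s=sense(); tq=s['joint_torque'][5]; print(round(q[5]-q0,3),"tq %.3f"%tq,F(),round(float(s['t']),1)); np.save("q.npy",q)
    if abs(tq)>.1: break
E
```

```text
[ 0.  -0.2 -0.1]
0.036333813337480085 41.875 2.319488210525266 [-3.3 -2.2  2.7]
0.025 tq -0.040 [-2.3 -1.8  2.1] 42.2
0.05 tq -0.010 [-2.4 -1.   2.1] 42.6
0.075 tq 0.015 [-2.2 -1.2  2.8] 42.9
0.1 tq 0.053 [-2.7 -2.7  2.6] 43.3
0.125 tq 0.103 [-3.2 -1.6  3.3] 43.6
```

Joint-6 torque is now rising at about 0.2 Nm per 0.1 rad, which is the seat. Drag makes the resting reading uncertain by ±0.05, so the seat torque is about 0.05–0.15 Nm. One more small step of 0.03 rad puts it in the middle of the band either way.

```bash
python3 - <<'E'
from turn import *
q=np.load("q.npy"); print(M(20),sense()['joint_torque'][5])
for i in range(2):
    q[5]+=.015; env.move_j(q); env.dwell(.1); print(sense()['joint_torque'][5])
    if sense()['joint_torque'][5]>.19: break
env.dwell(.3); print(M(25),sense()['joint_torque'][5],F(),sense()['t'])
E
```

```text
(0.11427191451676377, 0.04016137000017571) 0.11431301711127162
0.11575832264497876
0.15478188637644053
(0.15939799357331214, 0.021911648984022182) 0.1508483150973916 [-4.  -1.7  3.2] 45.375
```

The settled torque is 0.15–0.16 Nm, inside the seated band under either reading of the drag. Now I'll release, retreat and check.

```bash
python3 - <<'E'
from turn import *
let_go(); env.line_to(B(*KN,.12),None,velocity=.12); env.line_to(B(KN[0],KN[1]-.06,.33),None,velocity=.2)
env.dwell(.3); s=sense(); print(s['t'],F())
im,d=optics.read_camera("scene"); cv2.imwrite("pics/s3.png",im)
P,u,v=cloud(d,optics.calibration("scene")); bx=(P@ex)-.5195; by=(P@ey)+.0855
m=(np.abs(bx)<.1)&(by>.03)&(by<.1)&(P[:,2]>.1)&(P[:,2]<.22); k=np.polyfit(P[m,2],by[m],1); print("cover",np.arctan2(1,-k[0]),m.sum())
E
```

```text
48.675 [-0.1  0.6 -0.2]
cover 1.40749914362268 1096
```

View pics/s3.png

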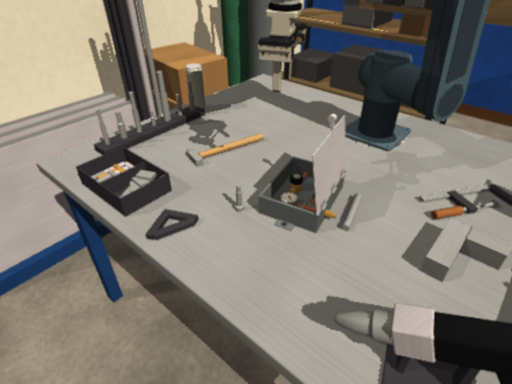

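The view shows the cover propped near (330,165). The pin (239,197), offcut (352,211) and hammer (225,148) are where they were, and the arm is clear. Handing in.

```bash
python3 -c "
from h import *
env.job_done(); print(sense()['t'])"
```

```text
the job is handed in; nothing more can be done
the job is handed in; nothing more can be done
```

The job is handed in at about 49 s on the robot clock: the cover stands on its stay and the valve is turned onto its seat.

- **Cover:** I swung it up past 1.6 rad and eased it back. I felt the stay take it at about 1.42 rad, then let go. The depth camera read about 1.41 rad before the valve was turned and the same after the arm had backed off.
- **Valve:** I turned the knob clockwise in two strokes, about 0.95 rad in all. The seat began about 0.8 rad in. The torque settled at about 0.155 Nm, which is 0.10–0.20 Nm on the seat once drag is allowed for.
- **Bystanders:** The pin, bar offcut and hammer looked unmoved in the last picture. I did not measure them, and I did not look at the nozzle again after the turning. The wrist force was about zero when I handed in.

Some readings disagreed or stayed uncertain:

- **Drag sign:** While the knob turned freely, the drag read with the opposite sign to what I expected (−0.05 Nm at rest). I put this down to a slight overshoot at each step, so the seat torque is uncertain by about ±0.05 Nm. That is inside the allowed band either way.
- **Knob position:** The knob showed about 5 mm off where the box frame I worked out from the cover put it. I gripped it where the camera saw it.
- **Seat force:** I could not check it again after letting go.

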